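# Fill the two gaps in the lid tin

## Robot

A 6-joint arm with a two-finger parallel gripper is mounted at the origin on the work surface. World frame = base frame: x ahead of the robot, y to its left, z up, the work surface at z = 0. Lengths are in m, angles in rad, forces in N, time in s.
With the tool pointing down it reaches from about 0.35 to 0.975 m from the base axis. Payload 4.9 kg.
Tool frame: the origin (TCP) lies on the front face of the gripper's body, between the roots of the fingers; the fingertips stand 73 mm ahead of it and the grasp point (between the pads) lies 54 mm ahead of it; z points along the fingers, y is the line along which they close (so a half turn about z gives the same grasp; the last joint's range is limited). The gripper opens to 85 mm and grips with 20 to 120 N. Pads are 22 mm wide; open, the fingers measure 114 mm over their backs; the gripper's body (76 mm by 85 mm) begins 54 mm behind the grasp point. The pads swing forward as they close: fully open they stand 13 mm farther back than shut.
Start: joints at [-1.257, 0.053, 1.613, -0, 1.476, -0.119], TCP at [0.262, -0.567, 0.304] pointing down, gripper open.
Joint ranges: [-3.01, 3.01], [-1.01, 2.22], [0.06, 2.58], [-1.02, 4.17], [0.09, 2.62], [-3.14, 3.14]. Speed limits (rad/s): [2.57, 2.57, 3.14, 3.14, 3.14, 3.14].

## Interface

Orientations are given as a rotation vector (axis times angle).
In Python, from station import status, imaging, order gives the robot as it stands.
- The arm moves only by the tool arm_command, never from a script. Its argument "increments" is a list of rows, each an object with "slide": the shift along the tool's x, y, z in m, a list of three; "spin": the turn about the tool's z in degrees; "gripper": the opening, from -1 (shut) to 1 (fully open). In form: [{"slide": [x, y, z], "spin": spin, "gripper": gripper}, ...]. A call has 1 to 8 rows; each row is the pose to reach, as a shift and turn from the pose commanded when the call began, along the tool's axes at that moment; what a row does not reach only later rows make up. A row lasts 1/12 s, in which the tool goes at most 41.7 mm and 7.16 degrees, less where a joint would pass 70% of its speed; a pose out of reach is approached as far as the arm can. A call with a gripper value outside its range is refused whole. The fingers move at their own pace and stop on an object; "newtons" is the grip in N (left out, the last holds). Time passes only in rows, so rows that repeat a pose let the fingers close. It gives the time, the measured TCP pose, the force, the opening and the grip force at its end, in the units of the state.
- status.get_obs(): the state, without advancing time (a new reading comes with each control period).
- imaging.get_image(name): name is "scene" or "side" or "wrist"; returns a dict with "frame" (420x560x3 uint8, red, green, blue), "vfov" (degrees; the focal length in pixels is half the picture's height over the tangent of half this angle, whatever the lens; pixels are square), "cx", "cy" (the principal point, pixels), "k1" (the pictures are not rectified: a ray, as slopes to the right and down, at radius r is drawn at 1 + k1 r^2 times it, then the intrinsics apply), "view" (4x4, takes a point from world to camera coordinates); the wrist camera has in their place "mount" (4x4, takes a point from camera to tool coordinates, whose origin is the TCP and whose axes are the flange's). Camera axes: x right, y up, looking along -z (the intrinsics and any distortion apply to the point x, -y, -z); pixel columns grow to the right and rows downward; lengths in m; the calibration is good to about 2 mm. A picture is of the moment at which its call begins: read the wrist's pose just before it. There is no depth.
- order.finish_job(): hands the job in; it is judged then, once.
The state is a dict: "t": time; "q": joint angles; "dq": joint speeds; "effort": joint torques, N m; "tool_pos": TCP position; "tool_rot": TCP orientation; "contact_force": force on the tool from outside, world axes, zero at the start; "wrist_torque": the same for the moment, N m; "opening": finger opening in m; "grip_force": force on a finger pad.
Only numpy, scipy, OpenCV 4.12 (cv2) and the standard library are available. Lean on these libraries where they do the work, as an engineer would, in place of code of your own. Each camera call takes 0.05 s, during which the arm holds its last target. There are 200 camera calls.

## Task

The round dark steel tin on the coffee bench holds a close-packed layer of knobbed steel lids with two places empty. Find the two lids on the bench that are the same size as those in the tin and put one in each empty place, knob up, lying flat on the tin's floor among the others.

Things in the scene. Friction and masses are not known exactly. Their poses are not given: they have to be found in the camera images.
- lid_a: Loose steel lid on the bench, same kind as those in the tin: disc 52 mm across, 11 mm thick, the lowest 8 mm of its edge tapering in to 42 mm at the foot; centred black cylindrical knob 16 mm across, its top 44 mm above the underside. About 80 g. Origin: centre of the underside; z up along the knob. Starts flat, knob up. An 80 mm and a 36 mm lid of the same make also lie about and stay.
- lid_b: Second matching loose lid, identical to lid_a in size, weight, origin and axes, elsewhere on the bench, flat, knob up. The five lids already in the tin are this kind too: loose, one at the centre, four in the ring of six, centres 58 mm apart (about 6 mm free between neighbours), knob tops 47 mm above the bench.
- gap_a (a point): Empty place in the fixed round dark steel tin (178 mm inside, 183 outside, floor 3 mm thick, rim 18 mm above bench): point on the inner floor where a lid's underside centre belongs. z up, x straight outward from the tin's centre, 58 mm behind. Neighbour lids lie at multiples of 60 deg from x; fingers closing along 30, 90 or 150 deg from x pass between their knobs.
- gap_b (a point): The other empty place, on the same tin's inner floor, 120 degrees round the ring counter-clockwise from above, 100 mm from gap_a. Axes parallel to gap_a's. The line from gap_a to gap_b lies 150 degrees from x, so it too passes between the neighbours' knobs. Either lid may go in either place.
Things that resemble listed ones, but are neither listed nor needed, are in the scene too. What is shaped like the lid_a but orange is not meant. Leave any yellow look-alike of the lid_b alone.

How it is judged:
At the end, for the whole second after the job is handed in: One matching lid lies in each of the two gaps (either way round): its centre within 14 mm of the gap's centre, its underside on the tin's floor (within 3 mm), knob up within 0.1 rad (6 degrees), at rest (((horizontal distance between lid_a and gap_a below 0.014 m and z of lid_a in the frame of gap_a below 0.003 m and horizontal distance between lid_b and gap_b below 0.014 m and z of lid_b in the frame of gap_b below 0.003 m) or (horizontal distance between lid_a and gap_b below 0.014 m and z of lid_a in the frame of gap_b below 0.003 m and horizontal distance between lid_b and gap_a below 0.014 m and z of lid_b in the frame of gap_a below 0.003 m)) and z of each of lid_a, lid_b in the frame of gap_a above -0.003 m and angle between each of lid_a, lid_b's own z axis and vertical below 0.1 rad and linear speed of each of lid_a, lid_b below 0.02 m/s); the robot touches nothing.
It also fails if it takes over 54 s, if anything falls off the work surface, if the arm or the gripper's body presses on something with over 40 N, if the wrist force passes 120 N, or if a joint passes its speed limit or range.

## Working session

There is one attempt and no reset: what is moved stays moved. The work goes in short steps, Python scripts to look and compute and a tool call to move; the robot and the scene stay as the last step left them, time stands still between calls to the robot, and variables do not carry over. Pictures are saved under pics/ and viewed, at most 10 in all, crops included, and the job is handed in when it is done.

Besides the shell and the picture viewer there is one more tool, called after "Request:" as a command line: name --argument value ..., lists and objects as JSON in quotes. arm_command: Moves the arm, as the interface text tells. Its arguments: {"type":"object","properties":{"increments":{"type":"array","items":{"type":"object","properties":{"slide":{"type":"array","items":{"type":"number"}},"spin":{"type":"number"},"gripper":{"type":"number"}}}},"newtons":{"type":"number"}},"required":["increments"]}

```bash
mkdir -p pics
cat > h.py <<'E'
import numpy as np,cv2
from scipy.spatial.transform import Rotation as R
from station import status,imaging,order
def grab(n):
    o=status.get_obs(); d=imaging.get_image(n); d['o']=o
    cv2.imwrite(f'pics/raw_{n}.png',d['frame'][:,:,::-1]); return d
def pose(d):
    "camera->world"
    if 'view' in d: return np.linalg.inv(np.array(d['view']))
    T=np.eye(4);T[:3,:3]=R.from_rotvec(d['o']['tool_rot']).as_matrix();T[:3,3]=d['o']['tool_pos']
    return T@np.array(d['mount'])
def f(d): return 210/np.tan(np.radians(d['vfov'])/2)
def K(d): return np.array([[f(d),0,d['cx']],[0,f(d),d['cy']],[0,0,1]])
def cast(d,px,z):
    "pixels -> world points on plane z"
    px=np.array(px,float).reshape(-1,1,2)
    u=cv2.undistortPoints(px,K(d),np.array([d['k1'],0,0,0.]),None,None,None)[:,0]
    C=pose(d); r=np.c_[u[:,0],-u[:,1],-np.ones(len(u))]@C[:3,:3].T
    return C[:3,3]+r*((z-C[2,3])/r[:,2])[:,None]
def proj(d,P):
    V=np.linalg.inv(pose(d)); p=np.array(P).reshape(-1,3)@V[:3,:3].T+V[:3,3]
    s=np.c_[p[:,0]/-p[:,2],p[:,1]/p[:,2]]; s=s*(1+d['k1']*(s**2).sum(1))[:,None]
    return s*f(d)+[d['cx'],d['cy']]
E
python3 - <<'E'
from h import *
a=[grab(n) for n in('scene','side','wrist')]
for d in a: print(d['vfov'],d['k1'],pose(d)[:3,3].round(3),-pose(d)[:3,2].round(3))
print(status.get_obs()['t'],status.get_obs()['tool_rot'])
s=[cv2.resize(d['frame'],(400,300)) for d in a]
cv2.imwrite('pics/scene1.png',cv2.resize(a[0]['frame'][:,:,::-1],(800,600)))
E
```

```text
56.115077000816655 -0.09424283339570216 [ 1.075 -0.073  0.645] [-0.676  0.066 -0.734]
47.682656822408575 -0.08242830016089975 [0.283 0.795 0.573] [ 0.267 -0.808 -0.526]
59.777985449717285 -0.030337723418639793 [ 0.34  -0.532  0.373] [-0.298 -0.135 -0.945]
0.15 [-3.06671430e+00 -6.74256909e-01  3.06975364e-04]
```

View pics/scene1.png

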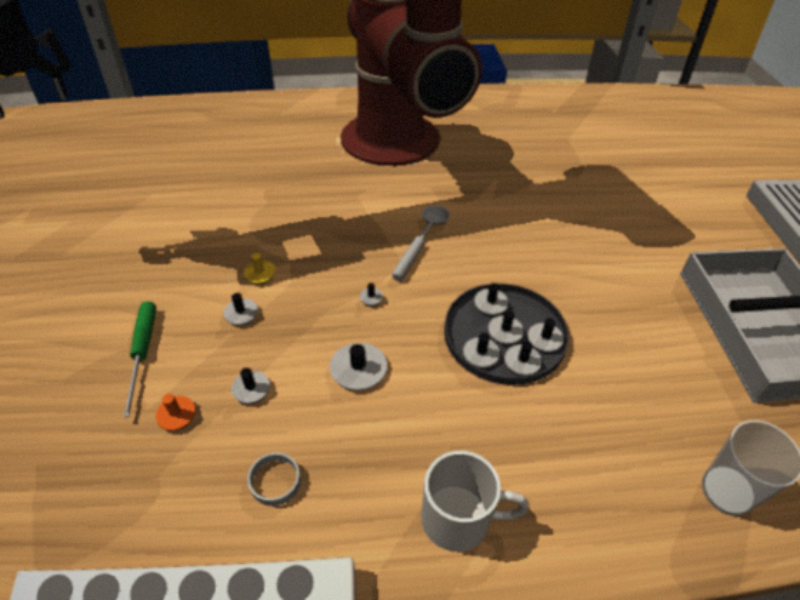

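View pics/raw_wrist.png

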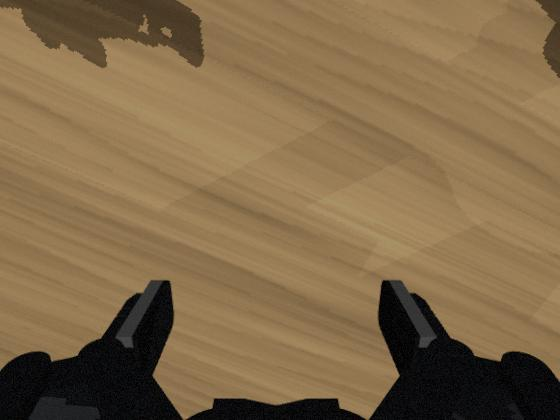

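Scene view at 800x600 scale: the grey knobbed lids on the bench are at (241,312), (252,387), (358,368, large) and (371,298, small). The yellow one is at (259,270) and the orange at (175,413). The tin is at (507,333) with five lids. The wrist view shows only bench and fingers. Next I measure the diameters.

```bash
cat > m.py <<'E'
from h import *
def discs(d,z,lo=110,smax=60):
    hsv=cv2.cvtColor(d['frame'],cv2.COLOR_RGB2HSV)
    m=((hsv[...,1]<smax)&(hsv[...,2]>lo)).astype(np.uint8)
    cs,_=cv2.findContours(m,cv2.RETR_EXTERNAL,cv2.CHAIN_APPROX_NONE); out=[]
    for c in cs:
        if cv2.contourArea(c)<40: continue
        w=cast(d,c[:,0]+0.0,z)[:,:2]
        (x,y),r=cv2.minEnclosingCircle((w*1000).astype(np.float32))
        if 14<r<48: out.append((c[:,0].mean(0).round(),round(x),round(y),round(2*r)))
    return out
E
python3 - <<'E'
from m import *
for n in('scene','side'):
    d=grab(n)
    for o in discs(d,.012): print(n,*o)
im=cv2.imread('pics/raw_scene.png')[175:305,90:290]; b=cv2.imread('pics/raw_side.png')
cv2.imwrite('pics/c1.png',np.vstack([cv2.resize(im,(400,260),interpolation=2),cv2.resize(b,(400,300))]))
E
```

```text
scene [510. 342.] 831 357 64
scene [191. 334.] 767 -194 62
scene [172. 274.] 634 -233 50
scene [182. 264.] 620 -220 31
scene [364. 253.] 615 145 52
scene [252. 256.] 609 -86 79
scene [334. 248.] 597 88 52
scene [380. 237.] 577 187 52
scene [352. 232.] 559 131 52
scene [165. 220.] 497 -263 49
scene [258. 209.] 480 -63 33
scene [342. 212.] 501 121 52
side [ 85. 412.] 661 515 87
side [ 60. 317.] 824 367 62
side [225. 278.] 595 187 35
side [239. 281.] 576 186 50
side [276. 263.] 519 119 36
side [290. 266.] 501 118 51
side [246. 262.] 576 132 38
side [260. 264.] 558 129 51
side [216. 260.] 634 144 35
side [229. 262.] 616 142 50
side [248. 247.] 595 85 49
side [236. 245.] 617 86 35
side [268. 205.] 606 -84 79
side [338. 178.] 487 -259 47
side [282. 175.] 628 -234 47
```

View pics/c1.png

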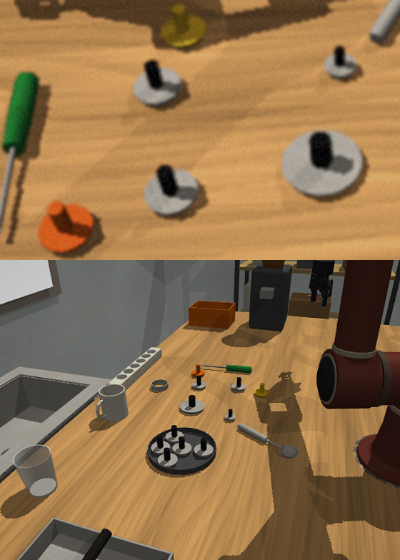

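The two 50 mm grey lids match: one at about (0.49,-0.26), scene px (241,312), and one at about (0.63,-0.234), px (252,387). The others measure 79 mm and 33 mm, or are orange or yellow, so they stay. The crop confirms this. The tin centre is about (0.5585,0.130). The ring is offset about 12°, so gap_a is about (0.520,0.173) and gap_b about (0.541,0.075). Closing at 102° suits both gaps.

```bash
cat >> h.py <<'E'
def go(x,y,z,yaw=102):
    "slide mm and spin from the present pose; yaw = world angle of the closing line"
    o=status.get_obs(); M=R.from_rotvec(o['tool_rot']).as_matrix()
    s=M.T@(np.array([x,y,z])-o['tool_pos']); a=np.degrees(np.arctan2(M[1,1],M[0,1]))
    print('t',round(o['t'],2),'slide',(s*1000).round(1),'spin',round((a-yaw+90)%180-90,1),'q6',round(o['q'][5],2))
E
python3 -c "
from h import *
go(.49,-.261,.19)"
```

```text
t 0.25 slide [ 335.3 -182.2  113.5] spin 12.8 q6 -0.12
```

Request:
arm_command --increments '[{"slide": [0.04,-0.022,0.0],"spin": 3,"gripper": 0.06},{"slide": [0.08,-0.044,0.01],"spin": 6,"gripper": 0.06},{"slide": [0.12,-0.065,0.02],"spin": 9,"gripper": 0.06},{"slide": [0.15,-0.082,0.03],"spin": 12.8,"gripper": 0.06},{"slide": [0.18,-0.1,0.04],"spin": 12.8,"gripper": 0.06},{"slide": [0.215,-0.117,0.05],"spin": 12.8,"gripper": 0.06},{"slide": [0.25,-0.136,0.065],"spin": 12.8,"gripper": 0.06},{"slide": [0.285,-0.155,0.08],"spin": 12.8,"gripper": 0.06}]' --newtons 40

```text
t: 0.92
tool_pos: [0.4553, -0.3076, 0.2248]
tool_rot: [3.123, 0.328, 0.002]
contact_force: [0.6, -0.4, -1.4]
opening: 0.0454
grip_force: 0.0
```

```bash
python3 -c "
from h import *
go(.49,-.261,.19)"
```

```text
t 0.92 slide [ 43.6 -38.4  34.8] spin -0.0 q6 0.63
```

Request:
arm_command --increments '[{"slide": [0.02,-0.02,0.018]},{"slide": [0.043,-0.038,0.035]},{"slide": [0.043,-0.038,0.035]},{"slide": [0.043,-0.038,0.035]}]'

```text
validation failed for argument at $.in...
```

Run:
```python
from m import *
d=grab('wrist')
print(d['o']['tool_pos'],d['o']['opening'])
for o in discs(d,.011,lo=90): print(*o)
print(proj(d,[[.49,-.261,.011],[.63,-.234,.011]]))
```

```text
[ 0.45527999 -0.30755688  0.22483026] 0.04539540197063279
[227. 134.] 493 -262 52
[442.  32.] 597 -400 44
[[224.83335036 138.3956622 ]
 [220.03297141 -78.28173042]]
```

View pics/raw_wrist.png

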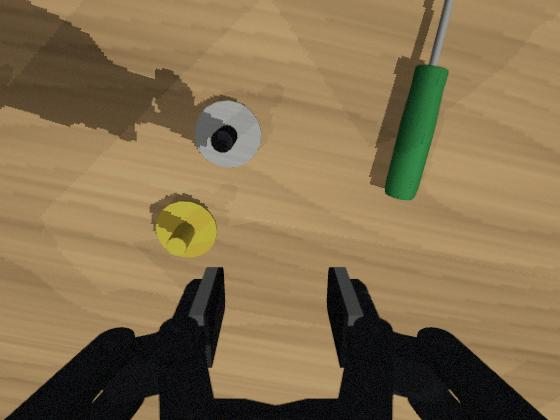

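The wrist view shows the lid at px (227,134), 52 mm across, at (0.493,-0.262). That agrees with the earlier fix. The yellow lid at (186,229) is clear of the fingers' closing line. The move was refused because fields were missing, so I go there directly.

Request:
arm_command --increments '[{"slide": [0.023,-0.018,0.01],"spin": 0,"gripper": 0.06},{"slide": [0.0464,-0.0368,0.03],"spin": 0,"gripper": 0.06},{"slide": [0.0464,-0.0368,0.06],"spin": 0,"gripper": 0.06},{"slide": [0.0464,-0.0368,0.09],"spin": 0,"gripper": 0.06},{"slide": [0.0464,-0.0368,0.115],"spin": 0,"gripper": 0.06},{"slide": [0.0464,-0.0368,0.127],"spin": 0,"gripper": 0.06},{"slide": [0.0464,-0.0368,0.133],"spin": 0,"gripper": 0.06},{"slide": [0.0464,-0.0368,0.133],"spin": 0,"gripper": 0.06}]' --newtons 40

```text
t: 1.63
tool_pos: [0.4915, -0.2634, 0.0908]
tool_rot: [-3.123, -0.328, 0.003]
contact_force: [0.3, -0.5, -0.2]
opening: 0.0449
grip_force: 0.0
```

Request:
arm_command --increments '[{"slide": [0,0,0],"spin": 0,"gripper": -0.7},{"slide": [0,0,0],"spin": 0,"gripper": -0.85},{"slide": [0,0,0],"spin": 0,"gripper": -0.85},{"slide": [0,0,0],"spin": 0,"gripper": -0.85},{"slide": [0,0,0],"spin": 0,"gripper": -0.85},{"slide": [0,0,0],"spin": 0,"gripper": -0.85}]' --newtons 40

```text
t: 2.13
tool_pos: [0.4932, -0.2645, 0.0941]
tool_rot: [3.122, 0.328, 0.004]
contact_force: [-0.8, -0.6, 6.0]
opening: 0.0146
grip_force: 39.5
```

Request:
arm_command --increments '[{"slide": [0,0,-0.015],"spin": 0,"gripper": -0.85},{"slide": [0,0,-0.045],"spin": 0,"gripper": -0.85},{"slide": [0,0,-0.075],"spin": 0,"gripper": -0.85},{"slide": [0,0,-0.09],"spin": 0,"gripper": -0.85},{"slide": [0,0,-0.09],"spin": 0,"gripper": -0.85}]'

```text
t: 2.55
tool_pos: [0.4941, -0.265, 0.1871]
tool_rot: [3.118, 0.328, 0.011]
contact_force: [1.3, 0.7, -0.3]
opening: 0.0144
grip_force: 39.1
```

Run:
```python
from h import *
go(.5406,.0748,.182)
d=grab('wrist');o=d['o']
print(o['tool_pos'],o['opening'],o['contact_force'])
s=grab('side'); a=cv2.resize(s['frame'][100:300,260:460],(420,420))
cv2.imwrite('pics/c2.png',np.hstack([d['frame'][:,100:460],a])[:,:,::-1])
```

```text
t 2.55 slide [ 116.1 -322.7    3.6] spin 0.0 q6 0.74
[ 0.49408787 -0.26496363  0.187085  ] 0.014431862390994043 [ 1.30959433  0.66210734 -0.31524204]
```

View pics/c2.png

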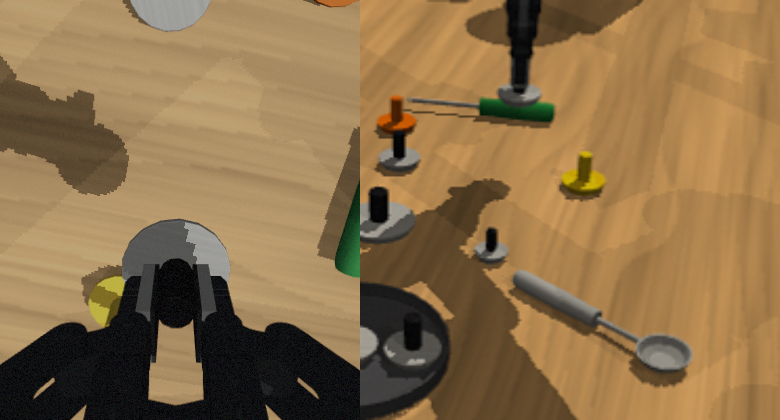

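Side view: lid_a hangs level in the gripper. Wrist view: the knob is centred between the pads at crop px (177,290), with the disc beneath it. Next I carry it to a viewpoint in front of the tin to refine the gaps.

Request:
arm_command --increments '[{"slide": [0.002,-0.02,0],"spin": 0,"gripper": -0.85},{"slide": [0.006,-0.055,0],"spin": 0,"gripper": -0.85},{"slide": [0.011,-0.095,0],"spin": 0,"gripper": -0.85},{"slide": [0.016,-0.135,0],"spin": 0,"gripper": -0.85},{"slide": [0.021,-0.175,0],"spin": 0,"gripper": -0.85},{"slide": [0.026,-0.215,0],"spin": 0,"gripper": -0.85},{"slide": [0.031,-0.255,0],"spin": 0,"gripper": -0.85},{"slide": [0.035,-0.29,0],"spin": 0,"gripper": -0.85}]'

```text
t: 3.32
tool_pos: [0.4639, 0.0297, 0.1792]
tool_rot: [-3.123, -0.329, 0.007]
contact_force: [0.4, -0.2, 0.4]
opening: 0.0143
grip_force: 39.2
```

Request:
arm_command --increments '[{"slide": [0.004,-0.03,0],"spin": 0,"gripper": -0.85},{"slide": [0.007,-0.06,0],"spin": 0,"gripper": -0.85},{"slide": [0.009,-0.083,0],"spin": 0,"gripper": -0.85},{"slide": [0.009,-0.083,0],"spin": 0,"gripper": -0.85},{"slide": [0.009,-0.083,0],"spin": 0,"gripper": -0.85},{"slide": [0.009,-0.083,0],"spin": 0,"gripper": -0.85}]'

```text
t: 3.82
tool_pos: [0.4567, 0.11, 0.1802]
tool_rot: [3.124, 0.328, -0.005]
contact_force: [0.1, -0.2, -0.1]
opening: 0.0148
grip_force: 39.3
```

Run:
```python
from m import *
d=grab('wrist');o=d['o']
print(o['tool_pos'],o['tool_rot'],o['opening'],o['contact_force'])
for x in discs(d,.014,lo=90): print(*x)
```

```text
[0.45674333 0.10998968 0.18023192] [ 3.12397005  0.32838956 -0.00458804] 0.014753609358096676 [ 0.08824798 -0.1958312  -0.1152138 ]
[283. 394.] 298 71 39
[404. 301.] 406 0 78
[276. 254.] 412 100 80
[513. 232.] 476 -59 36
[124.  46.] 541 217 52
```

View pics/raw_wrist.png

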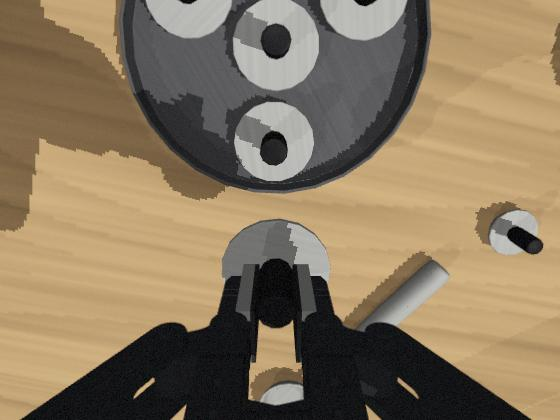

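Wrist view: the centre lid is at px (276,44) and the near ring lid at (274.5,141.5). The empty places are left and right of them, at about (185,100) and (370,100). The tin rim spans columns 121–430, with its lowest point at (277,192).

Run:
```python
from h import *
d=grab('wrist')
c,n=cast(d,[[276,44.5],[274.5,141.5]],.014)
print('centre',c.round(4),'near',n.round(4),np.linalg.norm(c-n),np.degrees(np.arctan2(*(c-n)[1::-1])))
g=cv2.cvtColor(d['frame'],cv2.COLOR_RGB2GRAY)
h=cv2.HoughCircles(cv2.medianBlur(g,3),cv2.HOUGH_GRADIENT,1,40,param1=100,param2=22,minRadius=34,maxRadius=48)
if h is not None:
  for x,y,r in h[0]: print((x,y,r),cast(d,[[x,y]],.014)[0,:2].round(4))
# rim: wood -> dark along rays
hsv=cv2.cvtColor(d['frame'],cv2.COLOR_RGB2HSV); m=(hsv[...,1]<60).astype(np.uint8)
m=cv2.morphologyEx(m,cv2.MORPH_CLOSE,np.ones((9,9)))
cs,_=cv2.findContours(m[:205],cv2.RETR_EXTERNAL,cv2.CHAIN_APPROX_NONE)
p=cv2.convexHull(max(cs,key=cv2.contourArea))[:,0]; p=p[p[:,1]>3]
w=cast(d,p,.018)[:,:2]
A=np.c_[2*w,np.ones(len(w))]; s=np.linalg.lstsq(A,(w**2).sum(1),rcond=None)[0]
print('tin',s[:2],'R',np.sqrt(s[2]+s[0]**2+s[1]**2),len(w))
```

```text
centre [0.561  0.1306 0.014 ] near [0.5041 0.1196 0.014 ] 0.05795157708305257 11.021125823992762
(np.float32(277.5), np.float32(43.5), np.float32(46.3)) [0.5617 0.1299]
(np.float32(273.5), np.float32(140.5), np.float32(39.6)) [0.5046 0.1203]
tin [0.56008234 0.13175288] R 0.09098772608413001 44
```

Run:
```python
from h import *
d=grab('wrist');o=d['o']; M=R.from_rotvec(o['tool_rot']).as_matrix()
w=cast(d,[[222,265],[329.5,265],[276,218.5]],o['tool_pos'][2]-.081)
t=((w-o['tool_pos'])@M*1000).round(1); print(t)
print(o['tool_pos'],M.round(3))
go(.5418,.0759,.18); go(.5214,.1743,.18)
```

```text
[[  4.6 -24.1  81. ]
 [  4.6  25.9  81. ]
 [ 27.7   1.   81. ]]
[0.45730546 0.10949769 0.18098184] [[ 0.978  0.207 -0.002]
 [ 0.207 -0.978 -0.   ]
 [-0.002  0.    -1.   ]]
t 3.97 slide [75.6 50.2  1.2] spin -0.1 q6 1.44
t 3.97 slide [ 75.9 -50.3   1.2] spin -0.1 q6 1.44
```

Request:
arm_command --increments '[{"slide": [0.025,0.016,0],"spin": 0,"gripper": -0.85},{"slide": [0.05,0.033,0],"spin": 0,"gripper": -0.85},{"slide": [0.074,0.0495,0],"spin": 0,"gripper": -0.85},{"slide": [0.074,0.0495,0.01],"spin": 0,"gripper": -0.85},{"slide": [0.074,0.0495,0.03],"spin": 0,"gripper": -0.85},{"slide": [0.074,0.0495,0.05],"spin": 0,"gripper": -0.85},{"slide": [0.074,0.0495,0.06],"spin": 0,"gripper": -0.85},{"slide": [0.074,0.0495,0.06],"spin": 0,"gripper": -0.85}]'

```text
t: 4.63
tool_pos: [0.5378, 0.0768, 0.1184]
tool_rot: [-3.124, -0.326, 0.01]
contact_force: [-0.2, 0.7, -0.8]
opening: 0.0144
grip_force: 39.3
```

Run:
```python
from h import *
go(.5418,.0759,.0955)
d=grab('wrist');s=grab('scene')
a=cv2.resize(s['frame'][180:290,290:420],(425,360),interpolation=2)
cv2.imwrite('pics/c3.png',np.hstack([d['frame'][60:420,100:460],a])[:,:,::-1])
```

```text
t 4.63 slide [ 3.8  1.7 22.9] spin -0.1 q6 1.37
```

View pics/c3.png

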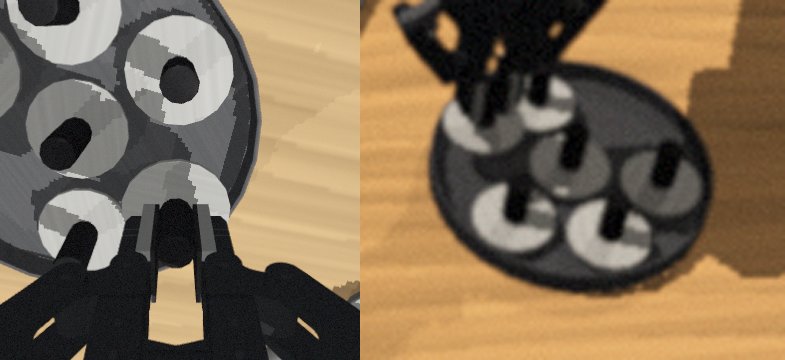

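The lid sits above gap_b between its neighbours (crop px (177,185)) and is lined up. I descend slowly.

Request:
arm_command --increments '[{"slide": [0.0015,0.0005,0.006],"spin": 0,"gripper": -0.85},{"slide": [0.0015,0.0005,0.012],"spin": 0,"gripper": -0.85},{"slide": [0.0015,0.0005,0.017],"spin": 0,"gripper": -0.85},{"slide": [0.0015,0.0005,0.021],"spin": 0,"gripper": -0.85},{"slide": [0.0015,0.0005,0.023],"spin": 0,"gripper": -0.85},{"slide": [0.0015,0.0005,0.024],"spin": 0,"gripper": -0.85},{"slide": [0.0015,0.0005,0.024],"spin": 0,"gripper": -0.85}]'

```text
t: 5.32
tool_pos: [0.5416, 0.0773, 0.0975]
tool_rot: [-3.124, -0.328, 0.001]
contact_force: [-0.2, 0.2, -0.9]
opening: 0.0147
grip_force: 39.3
```

Request:
arm_command --increments '[{"slide": [0,0,0.001],"spin": 0,"gripper": -0.85},{"slide": [0,0,0.002],"spin": 0,"gripper": -0.85},{"slide": [0,0,0.003],"spin": 0,"gripper": -0.85},{"slide": [0,0,0.003],"spin": 0,"gripper": -0.85}]'

```text
t: 5.65
tool_pos: [0.5423, 0.0773, 0.0971]
tool_rot: [-3.124, -0.329, 0.001]
contact_force: [-6.7, 0.4, 12.5]
opening: 0.0144
grip_force: 40.7
```

Request:
arm_command --increments '[{"slide": [0,0,0],"spin": 0,"gripper": -0.4},{"slide": [0,0,0],"spin": 0,"gripper": -0.3},{"slide": [0,0,0],"spin": 0,"gripper": -0.3},{"slide": [0,0,0],"spin": 0,"gripper": -0.3},{"slide": [0,0,-0.02],"spin": 0,"gripper": -0.3},{"slide": [0,0,-0.05],"spin": 0,"gripper": -0.3},{"slide": [-0.01,0,-0.08],"spin": 0,"gripper": -0.3},{"slide": [-0.03,0,-0.095],"spin": 0,"gripper": -0.3}]'

```text
t: 6.32
tool_pos: [0.5149, 0.071, 0.1941]
tool_rot: [3.124, 0.329, 0.01]
contact_force: [0.6, -0.5, 2.1]
opening: 0.0302
grip_force: 0.0
```

Request:
arm_command --increments '[{"slide": [-0.03,-0.02,0],"spin": 0,"gripper": -0.3},{"slide": [-0.065,-0.035,0],"spin": 0,"gripper": -0.3},{"slide": [-0.065,-0.035,0],"spin": 0,"gripper": -0.3},{"slide": [-0.065,-0.035,0],"spin": 0,"gripper": -0.3}]'

```text
t: 6.65
tool_pos: [0.4396, 0.0921, 0.1889]
tool_rot: [3.124, 0.33, -0.001]
contact_force: [1.2, -0.2, 0.0]
opening: 0.0302
grip_force: 0.0
```

Run:
```python
from h import *
go(.632,-.2335,.182)
d=grab('wrist')
g=cv2.cvtColor(d['frame'],cv2.COLOR_RGB2GRAY)
h=cv2.HoughCircles(cv2.medianBlur(g,3),cv2.HOUGH_GRADIENT,1,40,param1=100,param2=22,minRadius=34,maxRadius=48)
for x,y,r in h[0]: print((x,y,r),cast(d,[[x,y]],.014)[0,:2].round(4))
print(d['o']['tool_pos'],d['o']['contact_force'])
```

```text
t 6.65 slide [120.2 358.6   6.7] spin 0.1 q6 1.4
(np.float32(253.5), np.float32(107.5), np.float32(40.7)) [0.5043 0.1198]
(np.float32(338.5), np.float32(60.5), np.float32(46.3)) [0.5436 0.0732]
(np.float32(251.5), np.float32(14.5), np.float32(41.9)) [0.5578 0.1315]
[0.43956422 0.09205206 0.18885056] [ 1.17085401e+00 -2.10785971e-01  7.18196229e-04]
```

View pics/raw_wrist.png

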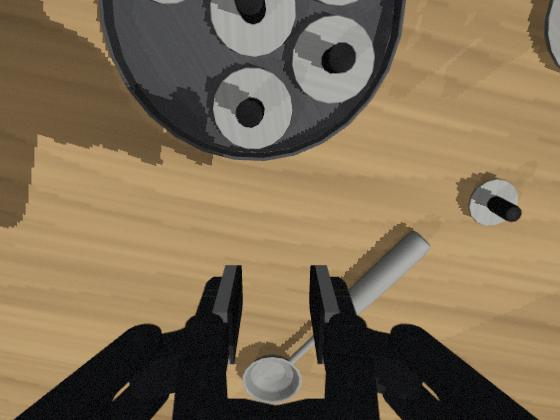

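The placed lid is at px (334,58), flat and level with its neighbours. It measures (0.543,0.074) against gap_b at (0.542,0.076), so it is in. Now lid_b.

Request:
arm_command --increments '[{"slide": [0.005,0.03,-0.01],"spin": 0,"gripper": 0.06},{"slide": [0.014,0.07,-0.02],"spin": 0,"gripper": 0.06},{"slide": [0.023,0.11,-0.02],"spin": 0,"gripper": 0.06},{"slide": [0.032,0.149,-0.02],"spin": 0,"gripper": 0.06},{"slide": [0.041,0.188,-0.02],"spin": 0,"gripper": 0.06},{"slide": [0.05,0.227,-0.02],"spin": 0,"gripper": 0.06},{"slide": [0.058,0.266,-0.02],"spin": 0,"gripper": 0.06},{"slide": [0.066,0.3,-0.02],"spin": 0,"gripper": 0.06}]'

```text
t: 7.37
tool_pos: [0.5704, -0.1917, 0.2097]
tool_rot: [3.124, 0.326, 0.001]
contact_force: [1.0, 0.5, 0.6]
opening: 0.0458
grip_force: 0.0
```

Request:
arm_command --increments '[{"slide": [0.005,0.02,0],"spin": 0,"gripper": 0.06},{"slide": [0.009,0.035,0],"spin": 0,"gripper": 0.06},{"slide": [0.009,0.035,0],"spin": 0,"gripper": 0.06},{"slide": [0.009,0.035,0],"spin": 0,"gripper": 0.06},{"slide": [0.009,0.035,0],"spin": 0,"gripper": 0.06}]'

```text
t: 7.78
tool_pos: [0.5849, -0.2203, 0.2094]
tool_rot: [-3.124, -0.328, 0.001]
contact_force: [-0.1, 0.6, 0.6]
opening: 0.0449
grip_force: 0.0
```

Run:
```python
from m import *
d=grab('wrist')
L=discs(d,.011,lo=90)
for o in L: print(*o)
print(d['o']['tool_pos'])
b=min(L,key=lambda o:abs(o[1]-630)+abs(o[2]+234))
go(b[1]/1000,b[2]/1000,.092)
```

```text
[  9. 329.] 408 -15 58
[ 68. 280.] 477 -64 36
[306. 141.] 633 -234 52
[101. 130.] 607 -87 80
[ 0.58486136 -0.22034192  0.20939404]
t 7.83 slide [ 44.4  23.9 117.5] spin 0.0 q6 0.88
```

View pics/raw_wrist.png

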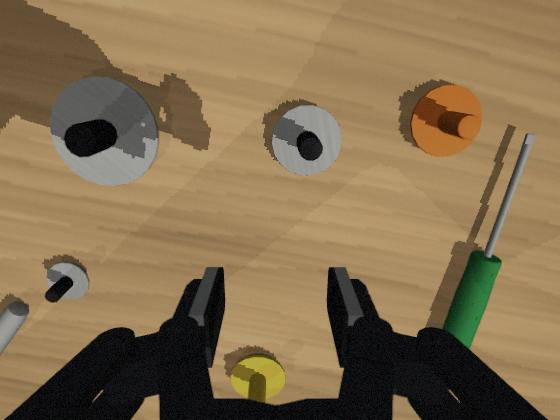

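The matching lid_b is at px (306,140), 52 mm across, at (0.633,-0.234). The orange lid (446,120) and the 80 mm lid (105,130) are clear of the fingers.

Request:
arm_command --increments '[{"slide": [0.023,0.012,0.01],"spin": 0,"gripper": 0.06},{"slide": [0.0455,0.0245,0.025],"spin": 0,"gripper": 0.06},{"slide": [0.0455,0.0245,0.05],"spin": 0,"gripper": 0.06},{"slide": [0.0455,0.0245,0.075],"spin": 0,"gripper": 0.06},{"slide": [0.0455,0.0245,0.1],"spin": 0,"gripper": 0.06},{"slide": [0.0455,0.0245,0.112],"spin": 0,"gripper": 0.06},{"slide": [0.0455,0.0245,0.117],"spin": 0,"gripper": 0.06},{"slide": [0.0455,0.0245,0.117],"spin": 0,"gripper": 0.06}]'

```text
t: 8.5
tool_pos: [0.6335, -0.234, 0.0917]
tool_rot: [-3.123, -0.329, 0.003]
contact_force: [-0.4, -0.4, -0.3]
opening: 0.0454
grip_force: 0.0
```

Request:
arm_command --increments '[{"slide": [0,0,0],"spin": 0,"gripper": -0.7},{"slide": [0,0,0],"spin": 0,"gripper": -0.85},{"slide": [0,0,0],"spin": 0,"gripper": -0.85},{"slide": [0,0,0],"spin": 0,"gripper": -0.85},{"slide": [0,0,0],"spin": 0,"gripper": -0.85},{"slide": [0,0,0],"spin": 0,"gripper": -0.85}]'

```text
t: 9.0
tool_pos: [0.6355, -0.2355, 0.0955]
tool_rot: [3.122, 0.328, 0.005]
contact_force: [-0.7, 1.0, 5.9]
opening: 0.0146
grip_force: 39.4
```

Request:
arm_command --increments '[{"slide": [0,0,-0.015],"spin": 0,"gripper": -0.85},{"slide": [0,0,-0.045],"spin": 0,"gripper": -0.85},{"slide": [0,0,-0.075],"spin": 0,"gripper": -0.85},{"slide": [0,0,-0.09],"spin": 0,"gripper": -0.85},{"slide": [0,0,-0.09],"spin": 0,"gripper": -0.85},{"slide": [0,0,-0.09],"spin": 0,"gripper": -0.85}]'

```text
t: 9.5
tool_pos: [0.6345, -0.2351, 0.184]
tool_rot: [3.123, 0.328, 0.003]
contact_force: [-0.6, 0.4, -1.1]
opening: 0.0147
grip_force: 39.1
```

Run:
```python
from m import *
d=grab('wrist');o=d['o'];print(o['tool_pos'],o['tool_rot'],o['opening'])
M=R.from_rotvec(o['tool_rot']).as_matrix()
hsv=cv2.cvtColor(d['frame'],cv2.COLOR_RGB2HSV); m=((hsv[...,1]<60)&(hsv[...,2]>90)).astype(np.uint8)
m[:190]=0;m[:,:200]=0;m[:,350:]=0
ys,xs=np.nonzero(m[:270]); print('top',ys.min(),xs[ys==ys.min()].mean(),'x',xs.min(),xs.max())
w=cast(d,[[xs.min(),262],[xs.max(),262],[276,ys.min()]],o['tool_pos'][2]-.081); print(((w-o['tool_pos'])@M*1000).round(1))
go(.5214,.1743,.182); go(.482,.156,.182)
```

```text
[ 0.63451654 -0.23511139  0.18404732] [3.12315731e+00 3.28048922e-01 3.00099528e-03] 0.01469754122974248
top 224 279.0 x 223 328
[[  6.2 -23.5  81. ]
 [  6.1  25.1  81. ]
 [ 25.1   1.   81. ]]
t 9.55 slide [-2.480e+01 -4.233e+02  2.000e-01] spin -0.0 q6 0.9
t 9.55 slide [-6.710e+01 -4.136e+02  3.000e-01] spin -0.0 q6 0.9
```

Request:
arm_command --increments '[{"slide": [-0.001,-0.02,0],"spin": 0,"gripper": -0.85},{"slide": [-0.003,-0.055,0],"spin": 0,"gripper": -0.85},{"slide": [-0.005,-0.095,0],"spin": 0,"gripper": -0.85},{"slide": [-0.008,-0.135,0],"spin": 0,"gripper": -0.85},{"slide": [-0.01,-0.175,0],"spin": 0,"gripper": -0.85},{"slide": [-0.012,-0.215,0],"spin": 0,"gripper": -0.85},{"slide": [-0.015,-0.255,0],"spin": 0,"gripper": -0.85},{"slide": [-0.017,-0.29,0],"spin": 0,"gripper": -0.85}]'

```text
t: 10.22
tool_pos: [0.5546, 0.0474, 0.1797]
tool_rot: [-3.123, -0.329, 0.008]
contact_force: [1.0, -0.2, -1.1]
opening: 0.0143
grip_force: 39.1
```

Request:
arm_command --increments '[{"slide": [-0.002,-0.035,0],"spin": 0,"gripper": -0.85},{"slide": [-0.004,-0.07,0],"spin": 0,"gripper": -0.85},{"slide": [-0.006,-0.105,0],"spin": 0,"gripper": -0.85},{"slide": [-0.007,-0.134,0],"spin": 0,"gripper": -0.85},{"slide": [-0.007,-0.134,0.02],"spin": 0,"gripper": -0.85},{"slide": [-0.007,-0.134,0.04],"spin": 0,"gripper": -0.85},{"slide": [-0.007,-0.134,0.055],"spin": 0,"gripper": -0.85},{"slide": [-0.007,-0.134,0.06],"spin": 0,"gripper": -0.85}]'

```text
t: 10.88
tool_pos: [0.519, 0.1745, 0.1172]
tool_rot: [3.123, 0.329, -0.015]
contact_force: [-0.6, 0.1, -0.8]
opening: 0.0147
grip_force: 39.2
```

Request:
arm_command --increments '[{"slide": [0,0,0],"spin": 0,"gripper": -0.85},{"slide": [0,0,0],"spin": 0,"gripper": -0.85}]'

```text
t: 11.05
tool_pos: [0.5219, 0.1746, 0.1217]
tool_rot: [3.124, 0.328, -0.004]
contact_force: [0.1, 0.5, -0.5]
opening: 0.0144
grip_force: 39.2
```

Run:
```python
from h import *
d=grab('wrist');print(d['o']['tool_pos'],d['o']['tool_rot'])
go(.5214,.1743,.0958); 
d2=[cv2.resize(d['frame'][60:420,100:460],(400,400)),cv2.resize(grab('side')['frame'][220:320,170:340],(400,235))]
h=cv2.HoughCircles(cv2.medianBlur(cv2.cvtColor(d['frame'],cv2.COLOR_RGB2GRAY),3),cv2.HOUGH_GRADIENT,1,40,param1=100,param2=22,minRadius=38,maxRadius=60)
for x,y,r in h[0]: print((x,y,r),cast(d,[[x,y]],.014)[0,:2].round(4))
```

```text
[0.52189948 0.17459977 0.12174636] [ 3.12419951  0.32793306 -0.00383579]
t 11.1 slide [-1.3  0.1 27.1] spin -0.0 q6 1.55
(np.float32(273.5), np.float32(137.5), np.float32(52.5)) [0.5798 0.1871]
(np.float32(367.5), np.float32(199.5), np.float32(44.9)) [0.559  0.1334]
(np.float32(384.5), np.float32(76.5), np.float32(58.3)) [0.618  0.1428]
(np.float32(466.5), np.float32(252.5), np.float32(49.4)) [0.5412 0.0717]
(np.float32(478.5), np.float32(141.5), np.float32(48.2)) [0.5991 0.0885]
```

Request:
arm_command --increments '[{"slide": [0,-0.001,0.007],"spin": 0,"gripper": -0.85},{"slide": [0,-0.001,0.014],"spin": 0,"gripper": -0.85},{"slide": [0,-0.001,0.019],"spin": 0,"gripper": -0.85},{"slide": [0,-0.001,0.022],"spin": 0,"gripper": -0.85},{"slide": [0,-0.001,0.024],"spin": 0,"gripper": -0.85},{"slide": [0,-0.001,0.0255],"spin": 0,"gripper": -0.85},{"slide": [0,-0.001,0.027],"spin": 0,"gripper": -0.85},{"slide": [0,-0.001,0.027],"spin": 0,"gripper": -0.85}]'

```text
t: 11.82
tool_pos: [0.5224, 0.1759, 0.0985]
tool_rot: [3.124, 0.329, -0.005]
contact_force: [-10.9, -2.5, 17.4]
opening: 0.0142
grip_force: 41.1
```

Request:
arm_command --increments '[{"slide": [0,0,0],"spin": 0,"gripper": -0.4},{"slide": [0,0,0],"spin": 0,"gripper": -0.3},{"slide": [0,0,0],"spin": 0,"gripper": -0.3},{"slide": [0,0,0],"spin": 0,"gripper": -0.3},{"slide": [0,0,-0.02],"spin": 0,"gripper": -0.3},{"slide": [0,0,-0.05],"spin": 0,"gripper": -0.3},{"slide": [-0.02,0,-0.085],"spin": 0,"gripper": -0.3},{"slide": [-0.05,0.01,-0.11],"spin": 0,"gripper": -0.3}]'

```text
t: 12.48
tool_pos: [0.4769, 0.1565, 0.2088]
tool_rot: [-3.123, -0.33, -0.005]
contact_force: [1.2, -0.2, 1.2]
opening: 0.03
grip_force: 0.0
```

Request:
arm_command --increments '[{"slide": [-0.02,0.02,-0.02],"spin": 0,"gripper": -0.3},{"slide": [-0.03,0.04,-0.04],"spin": 0,"gripper": -0.3},{"slide": [-0.03,0.04,-0.04],"spin": 0,"gripper": -0.3},{"slide": [-0.03,0.04,-0.04],"spin": 0,"gripper": -0.3},{"slide": [-0.03,0.04,-0.04],"spin": 0,"gripper": -0.3}]'

```text
t: 12.9
tool_pos: [0.4543, 0.1105, 0.2451]
tool_rot: [-3.124, -0.328, 0.001]
contact_force: [-0.2, -0.2, 0.1]
opening: 0.0298
grip_force: 0.0
```

Run:
```python
from m import *
d=grab('wrist');print(d['o']['tool_pos'],d['o']['contact_force'])
h=cv2.HoughCircles(cv2.medianBlur(cv2.cvtColor(d['frame'],cv2.COLOR_RGB2GRAY),3),cv2.HOUGH_GRADIENT,1,30,param1=100,param2=20,minRadius=26,maxRadius=42)
for x,y,r in h[0]: print((x,y,r),cast(d,[[x,y]],.014)[0,:2].round(4))
s=grab('side')
for o in discs(s,.014): print(*o)
cv2.imwrite('pics/c4.png',np.hstack([d['frame'][0:300,80:480],cv2.resize(s['frame'][220:320,185:315],(390,300),interpolation=2)])[:,:,::-1])
```

```text
[0.4543253  0.11045658 0.24512459] [-0.16608809 -0.227186    0.10435074]
(np.float32(274.5), np.float32(126.5), np.float32(32.2)) [0.5035 0.1212]
(np.float32(338.5), np.float32(87.5), np.float32(34.3)) [0.5436 0.0782]
(np.float32(271.5), np.float32(49.5), np.float32(39.1)) [0.5598 0.1354]
(np.float32(210.5), np.float32(91.5), np.float32(34.4)) [0.5197 0.1763]
(np.float32(210.5), np.float32(12.5), np.float32(32.2)) [0.5756 0.1851]
(np.float32(345.5), np.float32(10.5), np.float32(34.6)) [0.5977 0.0873]
[ 85. 412.] 660 516 87
[ 60. 317.] 822 369 61
[258. 280.] 536 177 35
[273. 283.] 516 174 48
[225. 278.] 594 189 34
[240. 281.] 574 187 50
[276. 263.] 519 122 36
[290. 266.] 500 120 51
[246. 262.] 575 134 38
[260. 264.] 555 131 49
[216. 260.] 633 147 35
[229. 263.] 615 144 50
[264. 247.] 559 79 35
[277. 250.] 542 77 50
[248. 247.] 594 88 49
[236. 245.] 615 88 35
[268. 205.] 605 -83 79
```

View pics/c4.png

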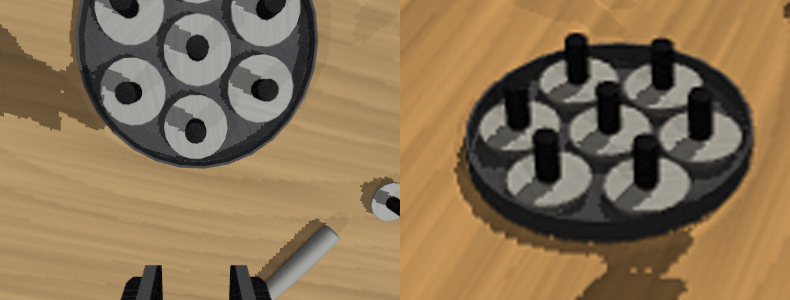

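Both views show all seven lids flat with knobs upright. The placed ones are at wrist crop px (130,91) and (261,88), which is (0.519,0.175) and (0.543,0.078). Both are within about 3 mm of the gaps, and the gripper is clear.

```bash
python3 -c "
from h import *
print(order.finish_job())"
```

```text
the job is handed in; nothing more can be done
None
```

Both matching lids are in the tin's two empty places, flat with knobs up and about 3 mm from the gap centres in the last images, and the job is handed in at about 13 s of the 54 s; no verdict came back.

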